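# Sort the stray peg blanks, then hold the case lid at its balance point

### The job

Pack the two stray peg blanks into the free recesses of the peg case, the long one in the row of long blanks and the short one in the row of short blanks, each lying flat on the recess floor and let go. Then pinch the open lid by its free edge and swing it up, off its stop, to the point where it just balances, which the whetstone on its inner face puts a little short of upright, still leaning back; finish with the lid gripped and held still there, for a colleague to fit the lid stay: do not let go, and do not let it drop shut or fall back. Leave everything else where it is.

Things in the scene. Friction and masses are not known exactly. Their poses are not given: they have to be found in the camera images.
- long_blank_centre (a point): Middle, half-way up, of the stray long peg blank: a dark hardwood bar 95 x 18 x 18 mm, 20 to 40 g, square in section, lying flat on the bench outside the case. x runs along its length, z up.
- short_blank_centre (a point): Middle, half-way up, of the stray short peg blank: same dark bar but 65 x 18 x 18 mm, 15 to 27 g, lying flat on the bench outside the case. x runs along its length, z up.
- long_blank: The stray long blank itself (origin under its middle).
- short_blank: The stray short blank itself (origin under its middle).
- long_recess (a point): Middle of the floor of the long row's free recess, the one farthest from the lid's hinge: 103 mm long (its x), 24 mm wide (its y, pointing to the hinge), 8 mm deep, floor 10 mm above the bench, so a blank in it stands 10 mm proud of the green block. Clear space beside it: 34 mm to the next blank, about 41 mm to the case's wall.
- long_row: Long row: fixed green block in the case, 124 x 196 x 12 mm, origin under its middle, with three parallel recesses 52 mm apart; two hold long blanks. The two rows may stand either way round along the case.
- short_row: Short row: the same green block with three shorter recesses; two hold short blanks.
- short_recess (a point): The same for the short row: recess 73 mm long (x), 24 mm wide (y, towards the hinge), 8 mm deep, floor 10 mm above the bench; the two other recesses hold short blanks.
- lid (a joint): Angle of the case's lid (rad): 0 shut, 1.571 upright, 2.10 leaning back on its stop, where it rests at the start. The hinge is almost frictionless; the lid weighs 0.54 to 0.82 kg. A whetstone on its inner face shifts its centre of mass, so that it balances at 1.742 (10 degrees past upright, leaning back), whatever its weight. Let go on either side of that, it falls.
- lid_edge (a point): Middle of the lid's free edge, mid-thickness (marked by a dark strip). The lid is a flat wooden board 270 mm wide, 220 mm from hinge to free edge, 10 mm thick, bare on both faces for 125 mm from this edge. x along the edge, parallel to the hinge; y in the board towards the hinge; z square to the board, out of its outer face. Angle of z from straight up = joint value; opening moves the edge along +z.
- lid_hinge (a point): Middle of the lid's hinge axis, 60 mm above the bench, above the case's +y side; same axes as lid_edge, from which it lies 220 mm along +y and 5 mm along +z. The whetstone (170 x 60 x 18 mm) is strapped to the inner face 30 to 90 mm from the hinge.
- case: The wooden peg case, fixed to the bench: 270 mm (x, along the hinge) x 220 mm (y) x 50 mm high, walls 8 mm; origin under its middle. The hinge runs along its +y side.
- long_kept0: One of the two dark square-section long peg blanks (95 x 18 x 18 mm, loose) already in the long row, in the middle recess. Origin under its middle. Leave it there.
- long_kept1: One of the two dark square-section long peg blanks (95 x 18 x 18 mm, loose) already in the long row, in the hinge-side recess. Origin under its middle. Leave it there.
- short_kept0: One of the two dark square-section short peg blanks (65 x 18 x 18 mm, loose) already in the short row, in the middle recess. Origin under its middle. Leave it there.
- short_kept1: One of the two dark square-section short peg blanks (65 x 18 x 18 mm, loose) already in the short row, in the hinge-side recess. Origin under its middle. Leave it there.
- tape: Roll of tan tape lying flat, 90 mm across, 24 mm high; origin under its middle. Bystander.
- knife: Knife with an orange handle, 190 mm long, 20 mm wide, 16 mm high, blade to +x; origin where blade and handle meet, on the bench. Bystander.
- plane: Little brass finger plane, 50 x 24 x 32 mm; origin under its middle. Bystander.
- varnish: Amber jar with a black cap, 56 mm across, 85 mm high; origin under its middle. Bystander.
There are look-alikes about, which are no part of the job. What is shaped like the short_blank but yellow is not meant.

How it is judged:
By the outcome, as a careful person would: the job done as asked, in the order asked, and still so for the second after the job is handed in, while the arm keeps its last pose, push and grip.
It also fails if it takes over 64 s, if anything falls off the work surface, if the arm or the gripper's body presses on something with over 40 N, if the wrist force passes 120 N, or if a joint passes its speed limit or range.

### The arm

A 6-joint arm with a two-finger parallel gripper is mounted at the origin on the work surface. World frame = base frame: x ahead of the robot, y to its left, z up, the work surface at z = 0. Lengths are in m, angles in rad, forces in N, time in s.
With the tool pointing down it reaches from about 0.35 to 0.975 m from the base axis. Payload 4.9 kg.
Tool frame: the origin (TCP) lies midway between the tips of the shut fingers; the grasp point (between the pads) lies 19 mm behind it; x points along the fingers, y is the direction in which the jaws open and shut, and the axes are right-handed (so a half turn about x gives the same grasp; the last joint's range is limited). The gripper opens to 85 mm and grips with 20 to 120 N. Pads are 22 mm wide; open, the fingers measure 114 mm over their backs; the gripper's body (76 mm by 85 mm) begins 54 mm behind the grasp point. The pads swing forward as they close: fully open they stand 13 mm farther back than shut.
Start: joints at [-1.228, 0.053, 1.613, -0, 1.476, -0.119], TCP at [0.278, -0.56, 0.231] pointing down, gripper open.
Joint ranges: [-3.01, 3.01], [-1.01, 2.22], [0.06, 2.58], [-1.02, 4.17], [0.09, 2.62], [-3.14, 3.14]. Speed limits (rad/s): [2.57, 2.57, 3.14, 3.14, 3.14, 3.14].

### API

Orientations are given as a rotation vector (axis times angle).
In Python, from station import ctrl gives the robot as it stands.
- The arm moves only by the shell command python3 -m handwheel 'ROWS' [FORCE]. ROWS is JSON, a list of rows, each a list of 3 entries, a list of its own where there are three numbers: the finger opening in m, from 0 to 0.0854, then the shift along the tool's x, y, z in m, then the turn, a rotation vector about the tool's x, y, z in degrees. In form: [[claw, [dx, dy, dz], [ax, ay, az]], ...]. A call has 1 to 10 rows; each row shifts and turns the commanded pose from where the row before left it, along the tool's axes as they then stand; what a row does not reach is not made up. A row lasts 1/12 s, in which the tool goes at most 41.7 mm and 7.16 degrees, less where a joint would pass 70% of its speed; a pose out of reach is approached as far as the arm can. A call with a gripper value outside its range is refused whole. The fingers move at their own pace and stop on an object; FORCE is the grip in N (left out, the last holds). Time passes only in rows, so rows that do not move let the fingers close. It gives the time, the measured TCP pose, the force and the opening at its end, in the units of the state.
- ctrl.get_obs(): the state, without advancing time (a new reading comes with each control period).
- ctrl.get_image(name): name is "scene" or "side" or "wrist"; returns the picture (420x560x3 uint8, red, green, blue); there is no depth.
- ctrl.camera_params(name): a dict with "vertical_fov" (degrees; the focal length in pixels is half the picture's height over the tangent of half this angle, whatever the lens; pixels are square), "cx", "cy" (the principal point, pixels), "D" ([k1, k2, p1, p2, k3] as OpenCV has them; the pictures are not rectified), "rvec" (rotation vector, rad) and "tvec" (3), from world to camera coordinates, as OpenCV has them; the wrist camera has in their place "T_tool_cam" (4x4, takes a point from camera to tool coordinates, whose origin is the TCP and whose axes are the tool frame's). Camera axes: x right, y down, z forward; pixel columns grow to the right and rows downward; lengths in m; the calibration is good to about 2 mm. A picture is of the moment at which its call begins: read the wrist's pose just before it. camera_params takes no time and is no camera call.
- ctrl.finish_job(): hands the job in, once; it reports no verdict.
Trained networks look in the newest picture that a camera, given by its name, has taken for a name from the list of things; names that differ only in an ending like _2 or _b are one class to them, and where a whole thing is asked for, a point or a joint stands for the part that bears it (a point fixed in the world has none). Each returns a list of dicts, best first, with "score" (0 to 1); they miss things now and then, are a little off and sometimes report something else, mostly with a low value. They report only what shows in the picture. A call takes as long as a camera call. They do not tell look-alikes from the thing itself.
- ctrl.look_for(thing, camera): "box" ([centre column, centre row, width, height] in pixels, round what is visible of it).
- ctrl.silhouettes(thing, camera): "mask" (420x560 bool, what is visible of it) and "box" ([centre column, centre row, width, height] in pixels, round what is visible of it).
- ctrl.tip_of(thing, camera): "centre" ([row, column] in pixels: a listed point, or the origin of a listed thing).
The state is a dict: "t": time; "q": joint angles; "dq": joint speeds; "effort": joint torques, N m; "tool_pos": TCP position; "tool_rot": TCP orientation; "contact_force": force on the tool from outside, world axes, zero at the start; "wrist_torque": the same for the moment, N m; "opening": finger opening in m.
Only numpy, scipy, OpenCV 4.12 (cv2) and the standard library are available. Lean on these libraries where they do the work, as an engineer would, in place of code of your own. Each camera call takes 0.05 s, during which the arm holds its last target.

## Working session

There is one attempt and no reset: what is moved stays moved. The work goes in short steps, Python scripts to look and compute and a shell command to move; the robot and the scene stay as the last step left them, time stands still between calls to the robot, and variables do not carry over. Pictures are saved under pics/ and viewed, and the job is handed in when it is done.

```bash
ls; mkdir -p pics
cat > h.py <<'E'
import numpy as np, cv2
from scipy.spatial.transform import Rotation as R
from station import ctrl
def cam(name, obs=None):
    p=ctrl.camera_params(name)
    f=210/np.tan(np.radians(p["vertical_fov"])/2)
    K=np.array([[f,0,p["cx"]],[0,f,p["cy"]],[0,0,1]])
    D=np.array(p["D"],float)
    if "rvec" in p:
        Rm=cv2.Rodrigues(np.array(p["rvec"],float))[0]; t=np.array(p["tvec"],float)
    else:
        obs=obs or ctrl.get_obs()
        T=np.eye(4);T[:3,:3]=R.from_rotvec(obs["tool_rot"]).as_matrix();T[:3,3]=obs["tool_pos"]
        T=np.linalg.inv(T@np.array(p["T_tool_cam"])); Rm=T[:3,:3];t=T[:3,3]
    return K,D,Rm,t
def ray(c,u,v):
    K,D,Rm,t=c
    n=cv2.undistortPoints(np.array([[[u,v]]],float),K,D)[0,0]
    return -Rm.T@t, Rm.T@np.array([n[0],n[1],1])
def onz(c,u,v,z):
    o,d=ray(c,u,v); return o+d*(z-o[2])/d[2]
def proj(c,P):
    K,D,Rm,t=c
    return cv2.projectPoints(np.atleast_2d(np.array(P,float)),cv2.Rodrigues(Rm)[0],t,K,D)[0][:,0]
def tri(rays):
    A=0;b=0
    for o,d in rays:
        d=d/np.linalg.norm(d);M=np.eye(3)-np.outer(d,d);A=A+M;b=b+M@o
    return np.linalg.solve(A,b)
def snap(name,fn):
    im=ctrl.get_image(name); cv2.imwrite("pics/"+fn,im[:,:,::-1]); return im
E
python3 - <<'E'
from h import *
for n in ["scene","side","wrist"]:
    snap(n,n+"0.png")
    print(n,ctrl.camera_params(n))
print(ctrl.get_obs())
E
```

```text
pics
scene {'vertical_fov': 57.72863529571054, 'cx': 273.3005963562845, 'cy': 210.54950720440954, 'D': array([-0.05647099,  0.        ,  0.        ,  0.        ,  0.        ]), 'rvec': array([ 0.78708847,  2.48310637, -1.22358358]), 'tvec': array([ 0.53355563, -0.0671778 ,  1.13908776])}
side {'vertical_fov': 42.33030584880487, 'cx': 285.5400405089067, 'cy': 214.5913809276918, 'D': array([-0.1557764,  0.       ,  0.       ,  0.       ,  0.       ]), 'rvec': array([ 0.31071129, -2.86374755,  1.05740847]), 'tvec': array([0.50133457, 0.21064234, 1.1967315 ])}
wrist {'vertical_fov': 62.988278393577254, 'cx': 277.47638800339433, 'cy': 214.05028630467976, 'D': array([-0.00246005,  0.        ,  0.        ,  0.        ,  0.        ]), 'T_tool_cam': array([[ 8.98603691e-04, -2.78311586e-01,  9.60490424e-01,
        -1.42772568e-01],
       [ 9.99999567e-01,  4.83306147e-04, -7.95524435e-04,
        -6.68505260e-04],
       [-2.42807259e-04,  9.60490722e-01,  2.78311899e-01,
        -7.09811884e-02],
       [ 0.00000000e+00,  0.00000000e+00,  0.00000000e+00,
         1.00000000e+00]])}
{'t': 0.15, 'q': array([-1.22797749e+00,  5.32108269e-02,  1.61396966e+00, -6.01146019e-06,
        1.47599407e+00, -1.19004408e-01]), 'dq': array([ 0.00034625, -0.00162834, -0.0045861 , -0.00069957, -0.00097977,
        0.00042009]), 'effort': array([ 4.72157244e-04, -3.94241309e+01, -3.70722163e+01, -9.45148531e-05,
        4.67677892e-03,  1.86365202e-05]), 'tool_pos': array([ 0.2783218 , -0.5590717 ,  0.23034729]), 'tool_rot': array([ 1.96502144,  0.46361673, -1.96539008]), 'contact_force': array([0.27555791, 0.63632369, 0.59491111]), 'wrist_torque': array([-0.00707598, -0.03533441,  0.01090128]), 'opening': 0.08539135074387323}
```

View pics/scene0.png

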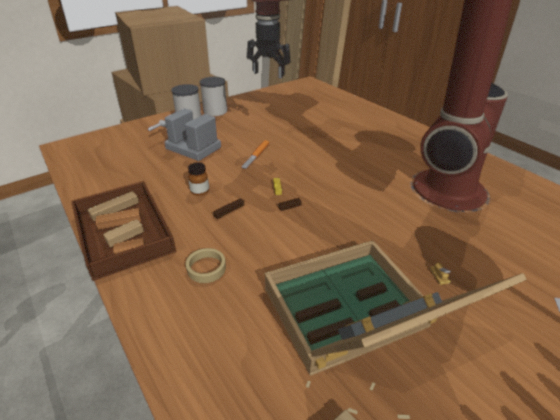

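View pics/side0.png

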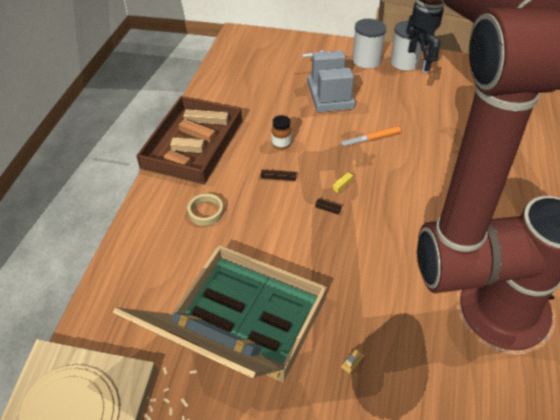

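View pics/wrist0.png

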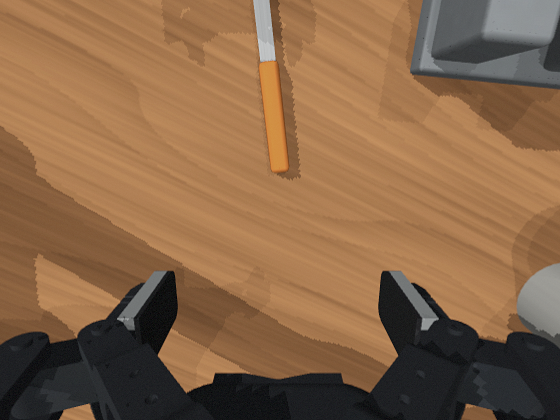

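The scene picture shows dark bars at (228,208) and (289,204); in the side picture they are at (279,175) and (328,206). The yellow bar at scene (277,186) and side (343,182) is the look-alike. The case is at scene (345,300), with its free recesses on the far side from the lid. Next I'll measure these.

Run:
```python
from h import *
c={n:cam(n) for n in["scene","side"]}
for th in ["long_blank_centre","short_blank_centre","long_recess","short_recess","case","lid_edge","lid_hinge","long_kept0","long_kept1","short_kept0","short_kept1"]:
    rs=[]
    for n in c:
        r=ctrl.tip_of(th,n)
        print(th,n,[(np.round(x["centre"],1).tolist(),round(x["score"],2)) for x in r[:3]])
        if r: v,u=r[0]["centre"]; rs.append(ray(c[n],u,v))
    if len(rs)==2: print("   ",np.round(tri(rs),4))
for th in ["long_blank","short_blank"]:
    for n in c:
        for x in ctrl.silhouettes(th,n)[:3]:
            m=x["mask"]; print(th,n,round(x["score"],2),np.round(x["box"],1),m.sum())
            ys,xs=np.nonzero(m); 
            if len(xs)<20: continue
            rect=cv2.minAreaRect(np.stack([xs,ys],1).astype(np.float32))
            b=cv2.boxPoints(rect); P=np.array([onz(c[n],*q,0.009)[:2] for q in b])
            e=[P[1]-P[0],P[2]-P[1]]; e=max(e,key=np.linalg.norm)
            print("   ",np.round(P.mean(0),4),np.linalg.norm(e).round(4),np.degrees(np.arctan2(e[1],e[0])).round(1))
print(ctrl.get_obs()["t"])
```

```text
long_blank_centre scene [([209.0, 228.4], 0.79)]
long_blank_centre side [([173.1, 278.0], 0.8), ([345.1, 219.8], 0.61)]
    [ 0.5986 -0.2953  0.0046]
short_blank_centre scene [([203.9, 289.1], 0.47), ([183.1, 277.7], 0.47)]
short_blank_centre side [([179.7, 341.0], 0.75), ([204.8, 328.4], 0.67), ([338.6, 176.7], 0.48)]
    [ 0.4258 -0.2688 -0.0011]
long_recess scene [([292.6, 307.5], 0.97)]
long_recess side [([284.6, 233.1], 0.62)]
    [0.6169 0.0776 0.0184]
short_recess scene [([275.1, 357.0], 0.98), ([207.8, 289.1], 0.74)]
short_recess side [([306.8, 284.9], 0.57)]
    [0.4916 0.101  0.0105]
case scene []
case side [([319.4, 211.5], 0.23)]
lid_edge scene [([305.2, 455.2], 0.96)]
lid_edge side [([338.3, 178.6], 0.59)]
    [0.6146 0.3491 0.2583]
lid_hinge scene []
lid_hinge side [([361.1, 354.1], 0.71), ([345.8, 218.5], 0.6)]
long_kept0 scene [([309.7, 321.3], 0.96), ([329.5, 330.1], 0.56)]
long_kept0 side [([301.1, 222.9], 0.82), ([322.8, 213.4], 0.74), ([340.7, 266.2], 0.73)]
    [0.6252 0.1297 0.0245]
long_kept1 scene [([309.7, 321.3], 0.96), ([329.5, 330.1], 0.56)]
long_kept1 sid
[... 536 characters left out ...]
 167.7
long_blank scene 0.17 [418.3 315.3 215.8  82.4] 4025
    [0.432 0.248] 0.5675 167.1
long_blank side 0.73 [280.1 174.4  34.   11. ] 299
    [ 0.5987 -0.2887] 0.0912 -173.4
long_blank side 0.58 [352.2 359.3  18.5  21.4] 260
    [0.3277 0.2036] 0.0539 -114.2
long_blank side 0.21 [225.8 300.9  42.3  25.1] 382
    [0.6288 0.1187] 0.1008 166.8
short_blank scene 0.66 [291.9 206.7  23.5  13.4] 189
    [ 0.4506 -0.2075] 0.0717 167.5
short_blank scene 0.47 [277.4 186.9   7.2  15.9] 83
    [ 0.4269 -0.3013] 0.0775 59.5
short_blank side 0.77 [345.  184.1  21.2  14.9] 196
    [ 0.4235 -0.3011] 0.0747 -121.5
short_blank side 0.67 [329.7 205.8  24.8  15.5] 216
    [ 0.4486 -0.2066] 0.0647 167.9
1.45
```

Run:
```python
import cv2
a=cv2.imread("pics/scene0.png");b=cv2.imread("pics/side0.png")
A=cv2.resize(a[170:225,205:310],(800,419),interpolation=cv2.INTER_CUBIC)
cv2.imwrite("pics/cropA.png",A)
cv2.imwrite("pics/cropB.png",cv2.resize(a[235:375,255:455],(800,560),interpolation=cv2.INTER_CUBIC))
cv2.imwrite("pics/cropC.png",cv2.resize(b[240:390,110:340],(800,522),interpolation=cv2.INTER_CUBIC))
```

```text
(no output)
```

View pics/cropA.png

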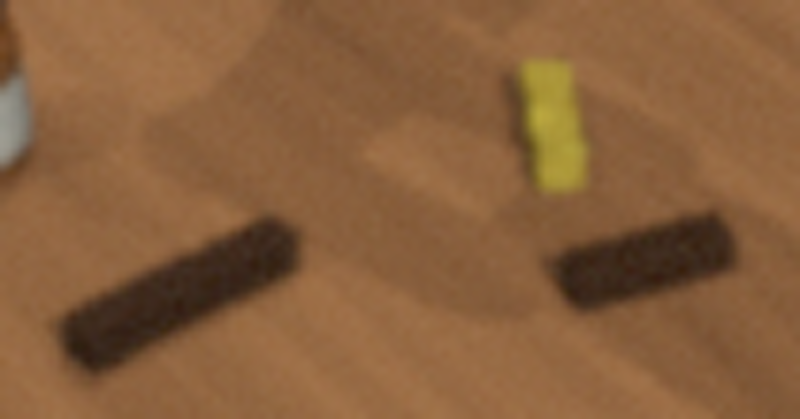

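View pics/cropB.png

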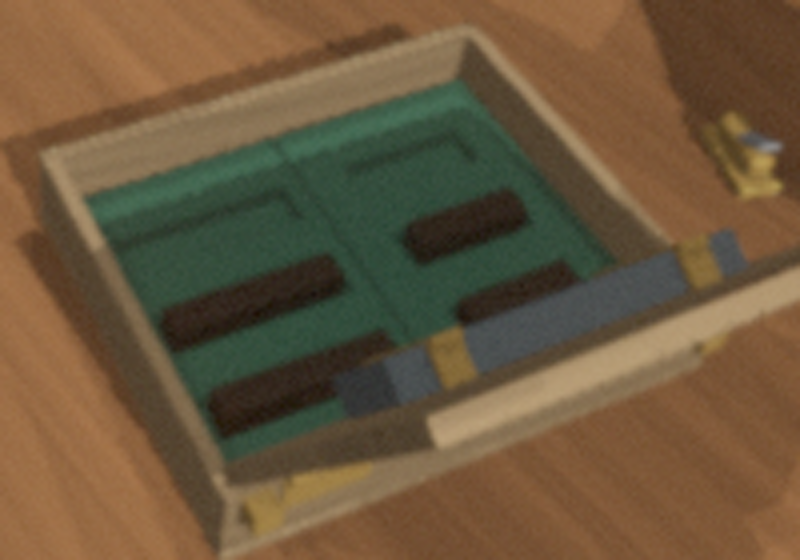

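View pics/cropC.png

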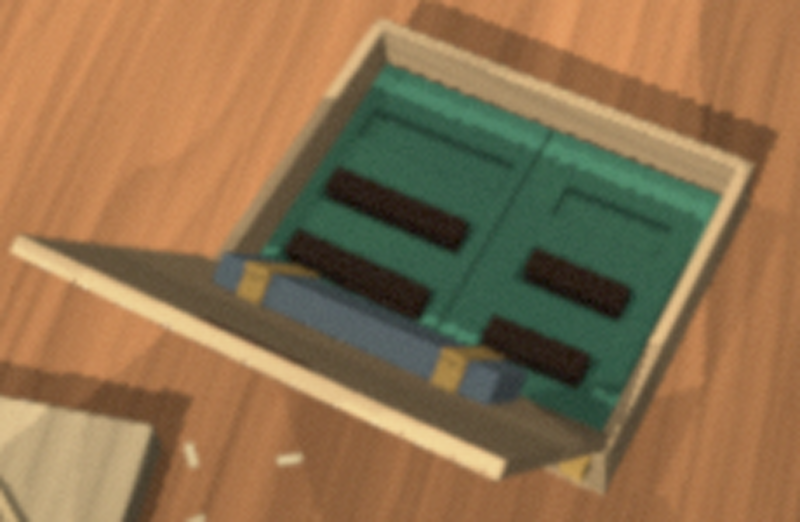

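The crops confirm it: there are two dark bars (long at crop left, short at right) apart from the yellow one, and the free recesses are the two farthest from the lid. The case's x axis points roughly along world +x, with the long row at +x. I'll fit the case pose to all the measured features.

Run:
```python
from h import *
from scipy.optimize import least_squares
c={n:cam(n) for n in["scene","side"]}
o=[("scene",(-.135,-.11,.05),(372,242.0),0)]
th=2.10; ed=(0,.11+.220*-np.cos(th)-.005*np.sin(th),.06+.22*np.sin(th)-.005*np.cos(th))
obs=[("scene","L",(307.5,292.6)),("side","L",(233.1,284.6)),("scene","S",(357,275.1)),("side","S",(284.9,306.8)),
("scene","LK",(321.3,309.7)),("side","LK",(222.9,301.1)),("side","SK",(276,322.4)),("scene","SK",(371.5,294.1)),
("scene",ed,(455.2,305.2)),("side",ed,(178.6,338.3)),
("scene",(.135,-.11,.05),(265.5,273.7)),("scene",(-.135,-.11,.05),(372,242)),
("side",(.135,-.11,.05),(219.3,247.2)),("side",(-.135,-.11,.05),(326.2,286))]
def f(p,full=False):
    cy,sy=np.cos(p[2]),np.sin(p[2]);r=[]
    for n,P,uv in obs:
        if isinstance(P,str): P={"L":(p[3],-.052,.01),"S":(-p[3],-.052,.01),"LK":(p[3],0,.018),"SK":(-p[3],0,.018)}[P]
        W=[p[0]+cy*P[0]-sy*P[1],p[1]+sy*P[0]+cy*P[1],P[2]]
        r.append(proj(c[n],W)[0]-uv)
    r=np.array(r); return r if full else r.ravel()
s=least_squares(f,[.56,.13,-.2,.062],loss="soft_l1")
print(np.round(s.x,4),np.degrees(s.x[2]))
for a,b in zip(obs,f(s.x,True)): print(a[0],a[1],np.round(b,1))
p=s.x;M=R.from_euler('z',p[2]).as_matrix();T=np.array([p[0],p[1],0])
for n,P in dict(L=(p[3],-.052,.01),S=(-p[3],-.052,.01),edge=ed,hinge=(0,.11,.06)).items(): print(n,np.round(T+M@P,4))
ob=ctrl.get_obs(); print(R.from_rotvec(ob["tool_rot"]).as_matrix().round(3))
# blanks by subpixel contour via fit in both views: area centroid of mask at z~.012
for th,idx in [("long_blank",(0,0)),("short_blank",(0,1))]: pass
```

```text
[ 0.5651  0.1385 -0.2187  0.0627] -12.533040711572944
scene L [0.1 2.2]
side L [ 1.7 -0.2]
scene S [1.1 2.5]
side S [-0.1 -2.2]
scene LK [-1.9  1.1]
side LK [ 0.5 -0.8]
side SK [-1.4 -0.8]
scene SK [ 0.4 -2.2]
scene (0, np.float64(0.2167500961787243), np.float64(0.2524302911857515)) [-0.3  1.4]
side (0, np.float64(0.2167500961787243), np.float64(0.2524302911857515)) [1.5 3.5]
scene (0.135, -0.11, 0.05) [ 0.  -0.7]
scene (-0.135, -0.11, 0.05) [ 1.3 -2.3]
side (0.135, -0.11, 0.05) [-1.4 -2.6]
side (-0.135, -0.11, 0.05) [0.  0.3]
L [0.615  0.0742 0.01  ]
S [0.4926 0.1014 0.01  ]
edge [0.6121 0.3501 0.2524]
hinge [0.5889 0.2459 0.06  ]
[[-0.     0.446 -0.895]
 [-0.    -0.895 -0.446]
 [-1.     0.     0.   ]]
```

```bash
cat > plan.py <<'E'
from h import *
def down(yaw):  # tool y at yaw deg, x down
    a=np.radians(yaw); y=np.array([np.cos(a),np.sin(a),0]); x=np.array([0,0,-1.]); return np.stack([x,y,np.cross(x,y)],1)
def plan(p,Rt,step=.035,obs=None):
    o=obs or ctrl.get_obs(); R0=R.from_rotvec(o["tool_rot"]).as_matrix()
    rv=np.degrees(R.from_matrix(R0.T@Rt).as_rotvec()); d=Rt.T@(np.array(p)-o["tool_pos"])
    d0=R0.T@(np.array(p)-o["tool_pos"])
    print("t",round(o["t"],2),"pos",np.round(o["tool_pos"],4),"turn deg",np.round(rv,2),"nrow",np.ceil(np.linalg.norm(rv)/7.1),"| then shift(new frame) mm",np.round(d*1e3,1),"| shift(old frame)",np.round(d0*1e3,1),"nrow",np.ceil(np.linalg.norm(d)/step), "F",np.round(o["contact_force"],1),"open",round(o["opening"],4))
E
python3 - <<'E'
from plan import *
plan((.598,-.291,.13),down(-83))
E
```

```text
t 1.45 pos [ 0.2785 -0.5595  0.2313] turn deg [19.46  0.   -0.  ] nrow 3.0 | then shift(new frame) mm [ 101.3 -227.6 -349.9] | shift(old frame) [ 101.3  -98.  -405.7] nrow 13.0 F [ 1.1 -0.2  0.5] open 0.0855
```

```bash
python3 -m handwheel '[[0.0854,[0,0,0],[6.5,0,0]],[0.0854,[0,0,0],[6.5,0,0]],[0.0854,[0,0,0],[6.5,0,0]],[0.0854,[0,-19,-29.2],[0,0,0]]]' 2>&1 | tail -3
```

```text
tool_rot: [2.161, 0.118, -2.166]
contact_force: [-0.5, -0.4, 0.0]
opening: 0.0855
```

I typed that shift in millimetres, but rows take metres. The step cap limited it to one harmless 42 mm step at height. I'll check where the arm is.

```bash
sed -i 's/shift(new frame) mm",np.round(d\*1e3,1)/shift(new frame) m",np.round(d,4)/; s/np.round(d0\*1e3,1)/np.round(d0,4)/' plan.py
python3 - <<'E'
from plan import *
plan((.598,-.291,.13),down(-83))
E
```

```text
t 1.78 pos [ 0.3068 -0.5359  0.2313] turn deg [-0.65  0.14 -0.12] nrow 1.0 | then shift(new frame) m [ 0.1013 -0.2076 -0.3189] | shift(old frame) [ 0.1001 -0.2114 -0.3168] nrow 12.0 F [-0.5 -0.4  0. ] open 0.0855
```

```bash
python3 -m handwheel '[[0.0854,[0,-0.0205,-0.0318],[0,0,0]],[0.0854,[0,-0.0205,-0.0318],[0,0,0]],[0.0854,[0,-0.0205,-0.0318],[0,0,0]],[0.0854,[0,-0.0205,-0.0318],[0,0,0]],[0.0854,[0,-0.0205,-0.0318],[0,0,0]],[0.0854,[0,-0.0205,-0.0318],[0,0,0]],[0.0854,[0.02,-0.0205,-0.0318],[0,0,0]],[0.0854,[0.025,-0.0205,-0.0318],[0,0,0]],[0.0854,[0.025,-0.02,-0.0238],[0,0,0]],[0.0854,[0.030,-0.01,-0.02],[0,0,0]]]' | tail -9
python3 - <<'E'
from plan import *
ctrl.get_image("side")
o=ctrl.get_obs()
snap("wrist","w1.png")
plan((.598,-.291,.13),down(-83),obs=o)
c=cam("wrist",o)
for x in ctrl.silhouettes("long_blank","wrist")[:3]:
    ys,xs=np.nonzero(x["mask"]); print(x["score"],x["box"],len(xs))
for x in ctrl.tip_of("long_blank_centre","wrist")[:3]:
    v,u=x["centre"]; print(x["score"],u,v,onz(c,u,v,.009))
E
```

```text
t: 2.62
tool_pos: [0.5822, -0.3046, 0.1346]
tool_rot: [2.16, 0.132, -2.154]
contact_force: [0.5, -0.4, -0.2]
opening: 0.0853
t 2.67 pos [ 0.5808 -0.3005  0.1256] turn deg [0.19 0.25 0.43] nrow 1.0 | then shift(new frame) m [-0.0044 -0.0073 -0.0182] | shift(old frame) [-0.0044 -0.0073 -0.0183] nrow 1.0 F [-3.6  3.4 -4.2] open 0.0852
0.91 [267.1, 183.9, 28.4, 129.2] 3148
0.58 269.5 183.2 [ 0.59927954 -0.29012985  0.009     ]
```

View pics/w1.png

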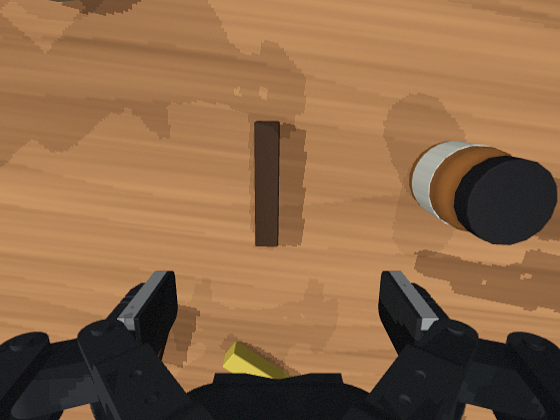

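The wrist picture shows the long blank at (267,184), almost vertical, with the yellow bar at (255,360) and the varnish at (490,195).

```bash
cat >> plan.py <<'E'
def barfit(mask,c,z=.018):
    ys,xs=np.nonzero(mask); P=np.array([onz(c,u,v,z)[:2] for u,v in zip(xs,ys)],np.float32)*1000
    (cx,cy),(w,h),a=cv2.minAreaRect(P); b=cv2.boxPoints(((cx,cy),(w,h),a)); e=[b[1]-b[0],b[2]-b[1]]; e=max(e,key=np.linalg.norm)
    ang=np.degrees(np.arctan2(e[1],e[0])); ang=(ang+90)%180-90
    m=P.mean(0); u_,s_,v_=np.linalg.svd(P-m,full_matrices=False); pa=(np.degrees(np.arctan2(v_[0,1],v_[0,0]))+90)%180-90
    print("rect centre",round(cx/1e3,4),round(cy/1e3,4),"size",sorted([round(w,1),round(h,1)]),"ang",round(ang,1),"| mean",m/1e3,"pca",round(pa,1))
E
python3 - <<'E'
from plan import *
o=ctrl.get_obs(); c=cam("wrist",o)
r=ctrl.silhouettes("long_blank","wrist")
if r: barfit(r[0]["mask"],c)
plan((.598,-.291,.13),down(-83),obs=o)
m=onz(c,500,200,.085);print("varnish cap",m)
E
```

```text
rect centre 0.5952 -0.2945 size [19.9, 99.6] ang 6.4 | mean [ 0.5981313  -0.29413083] pca 6.0
t 2.82 pos [ 0.5795 -0.306   0.1327] turn deg [0.03 0.12 0.07] nrow 1.0 | then shift(new frame) m [ 0.0027 -0.0126 -0.0202] | shift(old frame) [ 0.0027 -0.0126 -0.0202] nrow 1.0 F [-0.   0.7  0.5] open 0.0853
varnish cap [ 0.61860363 -0.42835705  0.085     ]
```

Run:
```python
from plan import *
for i in range(2):
    o=ctrl.get_obs(); c=cam("wrist",o)
    ctrl.get_image("wrist"); 
    plan((.598,-.291,.13),down(-83),obs=o)
    r=ctrl.silhouettes("long_blank","wrist")
    if r: barfit(r[0]["mask"],c)
```

```text
t 2.87 pos [ 0.5799 -0.3072  0.1347] turn deg [-0.04 -0.02 -0.06] nrow 1.0 | then shift(new frame) m [ 0.0047 -0.0139 -0.02  ] | shift(old frame) [ 0.0047 -0.0139 -0.0199] nrow 1.0 F [ 0.1 -1.6  0.8] open 0.0854
rect centre 0.5977 -0.2885 size [18.7, 94.5] ang 5.5 | mean [ 0.60033786 -0.2882887 ] pca 5.8
t 2.97 pos [ 0.5802 -0.3083  0.1364] turn deg [-0.12 -0.15 -0.16] nrow 1.0 | then shift(new frame) m [ 0.0064 -0.015  -0.0198] | shift(old frame) [ 0.0064 -0.015  -0.0197] nrow 1.0 F [-0.3 -1.1  0.6] open 0.0855
rect centre 0.5978 -0.2883 size [18.1, 94.8] ang 6.4 | mean [ 0.6002975 -0.2881878] pca 6.5
```

Run:
```python
from plan import *
plan((.5985,-.2888,.010),down(-84))
```

```text
t 3.07 pos [ 0.58   -0.3082  0.1363] turn deg [ 0.87 -0.15 -0.14] nrow 1.0 | then shift(new frame) m [ 0.1263 -0.0174 -0.0204] | shift(old frame) [ 0.1263 -0.0174 -0.0203] nrow 4.0 F [-0.1  0.1 -0.2] open 0.0854
```

```bash
python3 -m handwheel '[[0.045,[0,-0.0087,-0.0102],[0.9,0,0]],[0.045,[0.02,-0.0087,-0.0102],[0,0,0]],[0.045,[0.03,0,0],[0,0,0]],[0.045,[0.03,0,0],[0,0,0]],[0.045,[0.02,0,0],[0,0,0]],[0.045,[0,0,0],[0,0,0]],[0.045,[0,0,0],[0,0,0]],[0.045,[0,0,0],[0,0,0]],[0.045,[0,0,0],[0,0,0]]]' | tail -9
python3 - <<'E'
from plan import *
plan((.5985,-.2888,.010),down(-84)); snap("wrist","w2.png")
E
```

```text
t: 3.82
tool_pos: [0.5997, -0.2885, 0.0371]
tool_rot: [2.17, 0.111, -2.161]
contact_force: [-0.2, 0.1, 0.1]
opening: 0.0447
t 3.82 pos [ 0.5997 -0.2885  0.0371] turn deg [ 0.03 -0.23 -0.18] nrow 1.0 | then shift(new frame) m [0.0271 0.0002 0.0012] | shift(old frame) [0.0271 0.0001 0.0013] nrow 1.0 F [-0.2  0.1  0.1] open 0.0447
```

View pics/w2.png

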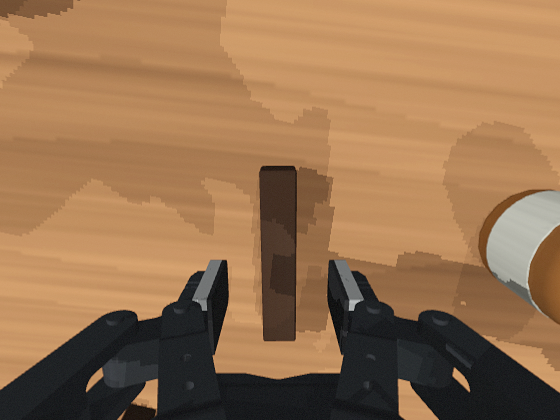

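The bar is centred between the fingers and runs from (278,168) to (278,340). I'll go down and grip it.

```bash
python3 -m handwheel '[[0.045,[0.013,0,0.001],[0,0,0]],[0.045,[0.0135,0,0],[0,0,0]],[0.03,[0,0,0],[0,0,0]],[0.0,[0,0,0],[0,0,0]],[0.0,[0,0,0],[0,0,0]],[0.0,[0,0,0],[0,0,0]],[0.0,[0,0,0],[0,0,0]],[0.0,[0,0,0],[0,0,0]]]' 40 | tail -9
python3 - <<'E'
from plan import *
plan((.5985,-.2888,.010),down(-84)); snap("wrist","w3.png")
E
```

```text
t: 4.53
tool_pos: [0.5974, -0.2873, 0.0079]
tool_rot: [2.168, 0.114, -2.166]
contact_force: [-0.3, 0.5, -0.3]
opening: 0.0167
t 4.53 pos [ 0.5974 -0.2873  0.0079] turn deg [ 0.06 -0.04 -0.03] nrow 1.0 | then shift(new frame) m [-0.0021  0.0016 -0.0009] | shift(old frame) [-0.0021  0.0016 -0.0009] nrow 1.0 F [-0.3  0.5 -0.3] open 0.0167
```

View pics/w3.png

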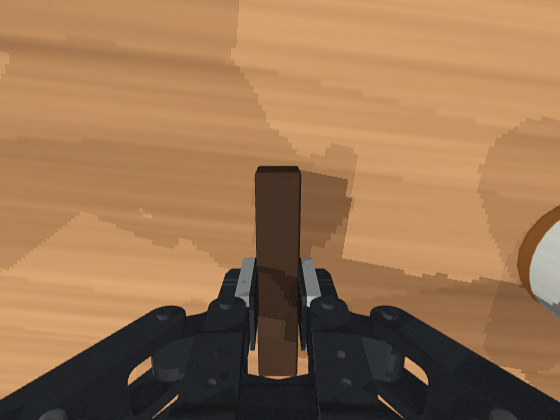

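Run:
```python
from plan import *
M=R.from_euler('z',-12.53,degrees=True).as_matrix()
p=np.array([.5651,.1385,0])+M@[0,-.13,0];p[2]=.16;print(p)
plan((.5985,-.2888,.16),down(-84));plan(p,down(-102.5))
```

```text
[0.5368964  0.01159627 0.16      ]
t 4.58 pos [ 0.5973 -0.2873  0.0078] turn deg [ 0.06 -0.03 -0.03] nrow 1.0 | then shift(new frame) m [-0.1522  0.0016 -0.001 ] | shift(old frame) [-0.1522  0.0017 -0.0011] nrow 5.0 F [0.3 0.3 0.2] open 0.0166
t 4.58 pos [ 0.5973 -0.2873  0.0078] turn deg [18.56 -0.04 -0.02] nrow 3.0 | then shift(new frame) m [-0.1522 -0.2787  0.1237] | shift(old frame) [-0.1524 -0.3035  0.0284] nrow 10.0 F [0.3 0.3 0.2] open 0.0166
```

```bash
python3 -m handwheel '[[0.0,[-0.02,0,0],[0,0,0]],[0.0,[-0.034,0,0],[0,0,0]],[0.0,[-0.034,0,0],[6.2,0,0]],[0.0,[-0.034,0,0],[6.2,0,0]],[0.0,[-0.03,0,0],[6.2,0,0]],[0.0,[0,-0.0279,0.0124],[0,0,0]],[0.0,[0,-0.0329,0.0144],[0,0,0]],[0.0,[0,-0.0359,0.0154],[0,0,0]],[0.0,[0,-0.0359,0.0154],[0,0,0]]]' | tail -4
python3 -m handwheel '[[0.0,[0,-0.0359,0.0154],[0,0,0]],[0.0,[0,-0.0359,0.0154],[0,0,0]],[0.0,[0,-0.033,0.0154],[0,0,0]],[0.0,[0,-0.025,0.012],[0,0,0]],[0.0,[0,-0.0164,0.0078],[0,0,0]],[0.0,[0,0,0],[0,0,0]],[0.0,[0,0,0],[0,0,0]],[0.0,[0,0,0],[0,0,0]],[0.0,[0,0,0],[0,0,0]],[0.0,[0,0,0],[0,0,0]]]' | tail -9
python3 - <<'E'
from plan import *
plan((.5369,.0116,.16),down(-102.5)); o=ctrl.get_obs(); snap("wrist","w4.png"); c=cam("wrist",o)
for th in ["long_recess","short_recess","long_kept0","short_kept0"]:
    for x in ctrl.tip_of(th,"wrist")[:3]:
        v,u=x["centre"]; print(th,round(x["score"],2),np.round([u,v],1),onz(c,u,v,.01))
E
```

```text
tool_pos: [0.5693, -0.1442, 0.16]
tool_rot: [-2.106, 0.233, 2.104]
contact_force: [-0.1, 1.2, 0.5]
opening: 0.017
t: 6.17
tool_pos: [0.5372, 0.0108, 0.1594]
tool_rot: [-2.105, 0.233, 2.105]
contact_force: [-0.8, 0.7, -1.0]
opening: 0.0168
t 6.17 pos [0.5372 0.0108 0.1594] turn deg [-0.13 -0.01 -0.01] nrow 1.0 | then shift(new frame) m [-0.0006 -0.0007  0.0005] | shift(old frame) [-0.0006 -0.0007  0.0005] nrow 1.0 F [-0.8  0.7 -1. ] open 0.0168
long_recess 0.88 [184.1 120.8] [0.61821792 0.072352   0.01      ]
short_recess 0.59 [191.3 270.1] [0.48784831 0.10510788 0.01      ]
long_kept0 0.82 [ 61.4 124.5] [0.63761529 0.17226977 0.01      ]
long_kept0 0.75 [123.7 125.5] [0.62555649 0.12221039 0.01      ]
short_kept0 0.88 [139.9 264.9] [0.50331366 0.15021771 0.01      ]
short_kept0 0.71 [ 82.6 266.7] [0.51319661 0.20295165 0.01      ]
short_kept0 0.33 [119.3 128.5] [0.62407087 0.12659289 0.01      ]
```

View pics/w4.png

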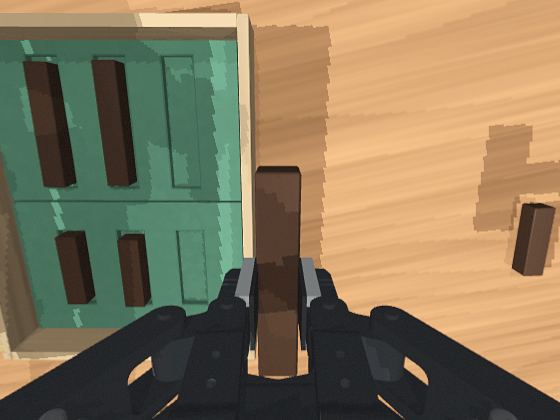

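The wrist picture shows the long recess at about (182,121), the short recess at (193,268), and the stray short blank at right (533,240). I'll enlarge it for the rim corners.

Run:
```python
import cv2,numpy as np
a=cv2.imread("pics/w4.png")
A=cv2.resize(a[45:200,145:225],None,fx=3.8,fy=3.8,interpolation=cv2.INTER_CUBIC)
B=cv2.resize(a[195:345,160:240],None,fx=3.8,fy=3.8,interpolation=cv2.INTER_CUBIC)
H=max(A.shape[0],B.shape[0]);f=lambda x:np.vstack([x,np.zeros((H-len(x),x.shape[1],3),np.uint8)])
cv2.imwrite("pics/cropD.png",np.hstack([f(A),f(B)]));print(A.shape,B.shape)
```

```text
(589, 304, 3) (570, 304, 3)
```

View pics/cropD.png

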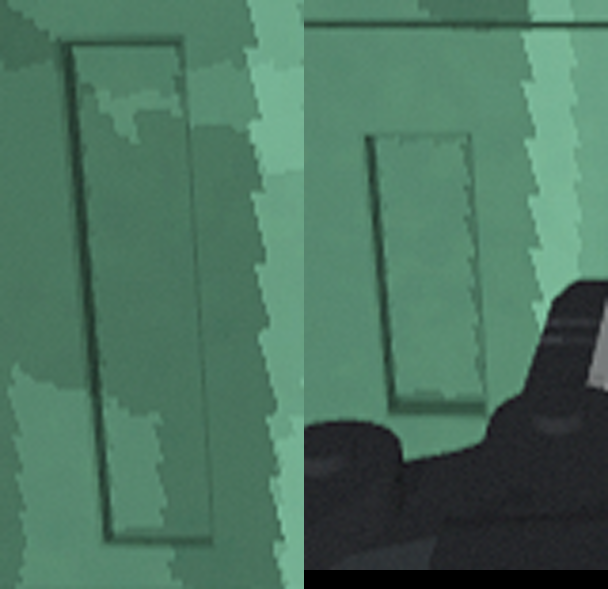

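Run:
```python
from plan import *
c=cam("wrist")
for nm,pts,off in [("L",[(62,40),(183,39),(212,543),(105,543)],(145,45)),("S",[(62,134),(167,134),(182,410),(87,410)],(160,195))]:
    P=np.array([onz(c,x/3.8+off[0],y/3.8+off[1],.018)[:2] for x,y in pts])
    e1=(P[0]+P[1]-P[2]-P[3])/2;e2=(P[0]+P[3]-P[1]-P[2])/2
    print(nm,P.mean(0).round(4),"len",np.linalg.norm(e1).round(4),"wid",np.linalg.norm(e2).round(4),"ang",np.degrees(np.arctan2(e1[1],e1[0])).round(2))
# held blank: top face ends at z = ?
o=ctrl.get_obs();M=R.from_rotvec(o["tool_rot"]).as_matrix()
# in tool frame: blank top at tool x ~ -0.010 (18-8)
for u,v in [(255,173),(300,173)]:
    oo,d=ray(c,u,v); 
    ot=M.T@(oo-o["tool_pos"]);dt=M.T@d; print((ot+dt*((-.010-ot[0])/dt[0])).round(4))
plan((.615,.0742,.06),down(-102.5))
```

```text
L [0.6147 0.0734] len 0.1028 wid 0.024 ang -12.77
S [0.4927 0.1007] len 0.0716 wid 0.0238 ang -12.73
[-0.01   -0.0095 -0.0486]
[-0.01    0.0081 -0.0486]
t 6.42 pos [0.537  0.0114 0.1593] turn deg [-0.08  0.01 -0.  ] nrow 1.0 | then shift(new frame) m [ 0.0993 -0.0782 -0.0626] | shift(old frame) [ 0.0993 -0.0783 -0.0624] nrow 5.0 F [-0.3  0.  -0.5] open 0.0164
```

Run:
```python
from plan import *
plan((.6137,.0729,.05),down(-102.75))
```

```text
t 6.42 pos [0.537  0.0114 0.1593] turn deg [ 0.17  0.01 -0.  ] nrow 1.0 | then shift(new frame) m [ 0.1093 -0.0769 -0.0612] | shift(old frame) [ 0.1093 -0.0767 -0.0615] nrow 5.0 F [-0.3  0.  -0.5] open 0.0164
```

```bash
python3 -m handwheel '[[0.0,[0,-0.0269,-0.0212],[0.2,0,0]],[0.0,[0,-0.03,-0.024],[0,0,0]],[0.0,[0.01,-0.02,-0.016],[0,0,0]],[0.0,[0.03,0,0],[0,0,0]],[0.0,[0.035,0,0],[0,0,0]],[0.0,[0.0243,0,0],[0,0,0]],[0.0,[0.01,0,0],[0,0,0]],[0.0,[0,0,0],[0,0,0]],[0.0,[0,0,0],[0,0,0]],[0.0,[0,0,0],[0,0,0]]]' >/dev/null;python3 -m handwheel '[[0.0,[0,0,0],[0,0,0]],[0.0,[0,0,0],[0,0,0]],[0.0,[0,0,0],[0,0,0]]]' | tail -9
python3 - <<'E'
from plan import *
plan((.6137,.0729,.0205),down(-102.75)); snap("wrist","w5.png")
plan((.6137,.0729,.0205),down(-102.75));
E
```

```text
t: 7.5
tool_pos: [0.6145, 0.0734, 0.0517]
tool_rot: [-2.106, 0.235, 2.101]
contact_force: [0.6, 0.6, 0.7]
opening: 0.0167
t 7.5 pos [0.6145 0.0734 0.0517] turn deg [ 0.   -0.15  0.04] nrow 1.0 | then shift(new frame) m [0.0312 0.0007 0.0007] | shift(old frame) [0.0312 0.0007 0.0008] nrow 1.0 F [0.6 0.6 0.7] open 0.0167
t 7.55 pos [0.6142 0.0734 0.0513] turn deg [ 0.01 -0.11  0.03] nrow 1.0 | then shift(new frame) m [0.0308 0.0006 0.0004] | shift(old frame) [0.0308 0.0007 0.0004] nrow 1.0 F [-0.3  0.8 -0.3] open 0.0166
```

View pics/w5.png

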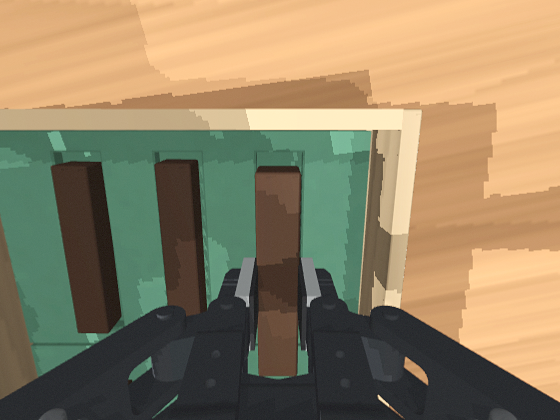

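The blank at (278,270) is lined up over the recess, whose far end is at (280,152). I'll lower it.

```bash
python3 -m handwheel '[[0.0,[0.012,0.0007,0.0005],[0,0,0]],[0.0,[0.010,0,0],[0,0,0]],[0.0,[0.006,0,0],[0,0,0]],[0.0,[0.003,0,0],[0,0,0]],[0.0,[0,0,0],[0,0,0]],[0.0,[0,0,0],[0,0,0]],[0.0,[0,0,0],[0,0,0]]]' | tail -9
python3 - <<'E'
from plan import *
plan((.6137,.0729,.0205),down(-102.75)); snap("wrist","w6.png")
E
```

```text
t: 8.13
tool_pos: [0.6124, 0.0729, 0.0184]
tool_rot: [-2.103, 0.235, 2.105]
contact_force: [-1.1, -0.9, 1.4]
opening: 0.0165
t 8.13 pos [0.6124 0.0729 0.0184] turn deg [ 0.01  0.07 -0.01] nrow 1.0 | then shift(new frame) m [-0.0021 -0.0003 -0.0013] | shift(old frame) [-0.0021 -0.0003 -0.0013] nrow 1.0 F [-1.1 -0.9  1.4] open 0.0165
```

View pics/w6.png

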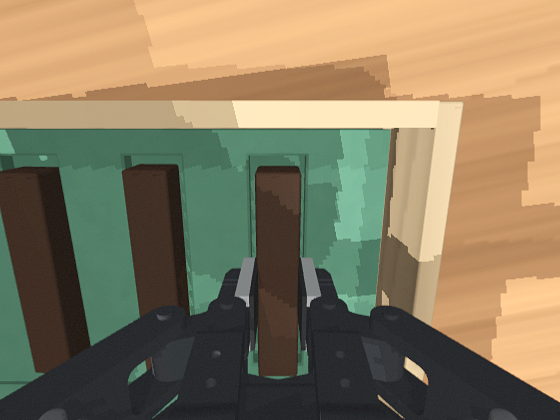

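The blank sits inside the recess outline (rim columns 250–307, blank 256–300). I'll release it.

```bash
python3 -m handwheel '[[0.03,[0,0,0],[0,0,0]],[0.03,[0,0,0],[0,0,0]],[0.03,[0,0,0],[0,0,0]],[0.03,[-0.005,0,0],[0,0,0]],[0.03,[-0.02,0,0],[0,0,0]],[0.03,[-0.035,0,0],[0,0,0]],[0.03,[-0.035,0,0],[0,0,0]],[0.03,[-0.02,0,0],[0,0,0]],[0.03,[0,0,0],[0,0,0]],[0.03,[0,0,0],[0,0,0]]]' | tail -9
python3 - <<'E'
from plan import *
plan((.449,-.207,.13),down(-102.5)); snap("wrist","w7.png")
E
```

```text
t: 9.02
tool_pos: [0.6142, 0.0729, 0.1366]
tool_rot: [-2.108, 0.234, 2.099]
contact_force: [-0.5, -0.2, -1.2]
opening: 0.03
t 9.02 pos [0.6142 0.0729 0.1366] turn deg [-0.24 -0.25  0.06] nrow 1.0 | then shift(new frame) m [0.0066 0.309  0.1008] | shift(old frame) [0.0058 0.3095 0.0995] nrow 10.0 F [-0.5 -0.2 -1.2] open 0.03
```

View pics/w7.png

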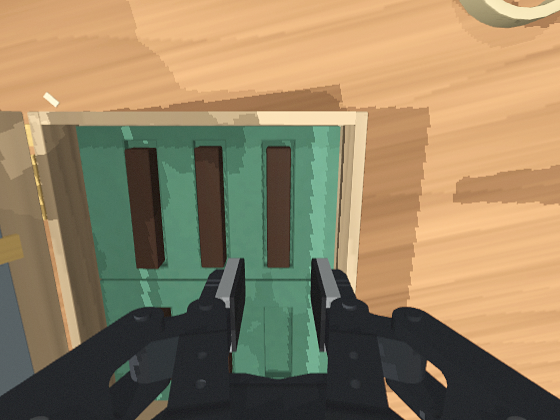

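The long blank lies in its recess at (279,207), like its neighbours. Next is the short blank.

```bash
python3 -m handwheel '[[0.045,[0,0.015,0.005],[0,0,0]],[0.045,[0,0.03,0.01],[0,0,0]],[0.045,[0,0.038,0.0124],[0,0,0]],[0.045,[0,0.038,0.0124],[0,0,0]],[0.045,[0,0.038,0.0124],[0,0,0]],[0.045,[0,0.038,0.0124],[0,0,0]],[0.045,[0,0.038,0.0124],[0,0,0]],[0.045,[0,0.035,0.0114],[0,0,0]],[0.045,[0,0.025,0.008],[0,0,0]],[0.045,[0.006,0.014,0.0044],[0,0,0]]]' >/dev/null;python3 -m handwheel '[[0.045,[0,0,0],[0,0,0]],[0.045,[0,0,0],[0,0,0]],[0.045,[0,0,0],[0,0,0]],[0.045,[0,0,0],[0,0,0]],[0.045,[0,0,0],[0,0,0]]]'|tail -9
python3 - <<'E'
from plan import *
o=ctrl.get_obs(); c=cam("wrist",o); snap("wrist","w8.png")
for x in ctrl.silhouettes("short_blank","wrist")[:3]: print(x["score"],x["box"]); barfit(x["mask"],c)
for x in ctrl.tip_of("short_blank_centre","wrist")[:2]:
    v,u=x["centre"]; print(u,v,onz(c,u,v,.009))
plan((.449,-.207,.13),down(-102.5))
E
```

```text
t: 10.32
tool_pos: [0.4467, -0.2055, 0.1279]
tool_rot: [-2.104, 0.233, 2.105]
contact_force: [-0.2, -0.3, -0.5]
opening: 0.045
0.91 [279.6, 204.5, 24.1, 86.0]
rect centre 0.45 -0.2063 size [19.1, 66.8] ang -10.6 | mean [ 0.45115677 -0.20661484] pca -10.6
0.59 [403.6, 212.6, 92.1, 44.8]
rect centre 0.427 -0.2983 size [20.2, 69.3] ang 60.9 | mean [ 0.42727974 -0.29798537] pca 59.7
403.4 208.2 [ 0.42448857 -0.30162681  0.009     ]
277.3 201.6 [ 0.45151432 -0.20547379  0.009     ]
t 10.47 pos [ 0.4468 -0.2057  0.1282] turn deg [-0.17 -0.01 -0.  ] nrow 1.0 | then shift(new frame) m [-0.0018  0.0007 -0.0024] | shift(old frame) [-0.0018  0.0007 -0.0024] nrow 1.0 F [ 0.3 -0.2  0.7] open 0.0451
```

View pics/w8.png

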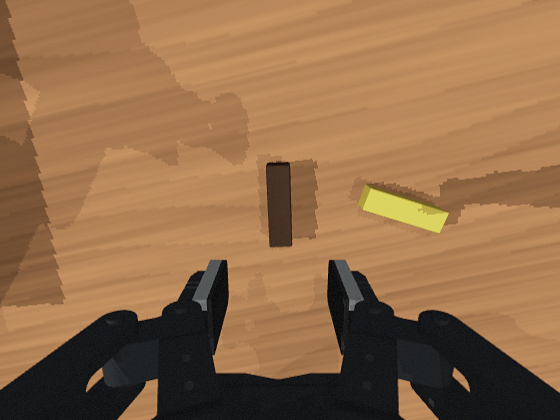

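The dark short blank is at (279,204). The yellow look-alike at (403,210) is clear of the fingers.

Run:
```python
from plan import *
plan((.4505,-.2064,.011),down(-100.7))
```

```text
t 10.47 pos [ 0.4468 -0.2057  0.1282] turn deg [-1.97 -0.01 -0.  ] nrow 1.0 | then shift(new frame) m [ 1.172e-01 -1.000e-04 -3.800e-03] | shift(old frame) [ 0.1172 -0.0002 -0.0038] nrow 4.0 F [ 0.3 -0.2  0.7] open 0.0451
```

```bash
python3 -m handwheel '[[0.045,[0.015,0,-0.0038],[-1.9,0,0]],[0.045,[0.03,0,0],[0,0,0]],[0.045,[0.03,0,0],[0,0,0]],[0.045,[0.02,0,0],[0,0,0]],[0.045,[0.008,0,0],[0,0,0]],[0.045,[0,0,0],[0,0,0]],[0.045,[0,0,0],[0,0,0]],[0.045,[0,0,0],[0,0,0]],[0.045,[0,0,0],[0,0,0]]]' >/dev/null
python3 - <<'E'
from plan import *
plan((.4505,-.2064,.011),down(-100.7));snap("wrist","w9.png");plan((.4505,-.2064,.011),down(-100.7))
E
```

```text
t 11.22 pos [ 0.4516 -0.208   0.0271] turn deg [-0.13 -0.2  -0.08] nrow 1.0 | then shift(new frame) m [ 0.0161 -0.0014  0.0013] | shift(old frame) [ 0.0161 -0.0014  0.0014] nrow 1.0 F [-0.2  0.4 -0.7] open 0.0449
t 11.27 pos [ 0.4514 -0.2079  0.0269] turn deg [-0.13 -0.18 -0.07] nrow 1.0 | then shift(new frame) m [ 0.0159 -0.0013  0.0012] | shift(old frame) [ 0.0159 -0.0013  0.0012] nrow 1.0 F [-0.1 -0.4  0.6] open 0.0452
```

View pics/w9.png

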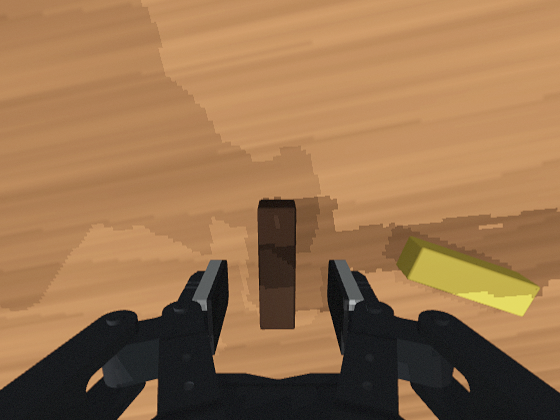

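```bash
python3 -m handwheel '[[0.045,[0.0095,-0.0005,0.0005],[0,0,0]],[0.04,[0.004,0,0],[0,0,0]],[0.0,[0,0,0],[0,0,0]],[0.0,[0,0,0],[0,0,0]],[0.0,[0,0,0],[0,0,0]],[0.0,[0,0,0],[0,0,0]],[0.0,[0,0,0],[0,0,0]]]' 40 | tail -9
python3 - <<'E'
from plan import *
o=ctrl.get_obs();c=cam("wrist",o);snap("wrist","w10.png");plan((.5369,.0116,.16),down(-102.7))
M=R.from_rotvec(o["tool_rot"]).as_matrix()
E
```

```text
t: 11.85
tool_pos: [0.4498, -0.2066, 0.0116]
tool_rot: [-2.122, 0.201, 2.122]
contact_force: [0.3, 0.0, 0.1]
opening: 0.0166
t 11.9 pos [ 0.4498 -0.2066  0.0116] turn deg [ 1.86 -0.01 -0.  ] nrow 1.0 | then shift(new frame) m [-0.1484 -0.232  -0.037 ] | shift(old frame) [-0.1484 -0.2307 -0.0446] nrow 8.0 F [ 0.5 -0.1  0.8] open 0.0165
```

View pics/w10.png

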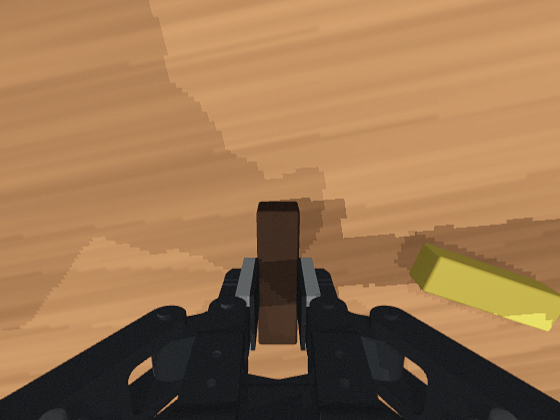

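Run:
```python
from plan import *
o=ctrl.get_obs();c=cam("wrist",o);M=R.from_rotvec(o["tool_rot"]).as_matrix()
P=[]
for u,v in [(257,211),(299,211),(296,344),(260,344)]:
    oo,d=ray(c,u,v);ot=M.T@(oo-o["tool_pos"]);dt=M.T@d;P.append(ot+dt*((-.0064-ot[0])/dt[0]))
P=np.array(P);print(P.round(4)); b=P.mean(0)
Rt=down(-102.73); tgt=np.array([.4927,.1007,0])-Rt@[0,b[1],b[2]]
print(b,tgt)
plan((tgt[0],tgt[1],.13),Rt)
```

```text
[[-0.0064 -0.0092 -0.0323]
 [-0.0064  0.0082 -0.0323]
 [-0.0064  0.0079  0.0321]
 [-0.0064 -0.0088  0.0321]]
[-6.40000000e-03 -4.84071301e-04 -8.21828103e-05] [0.49251317 0.10024594 0.        ]
t 11.9 pos [ 0.4498 -0.2066  0.0116] turn deg [ 1.89 -0.01 -0.  ] nrow 1.0 | then shift(new frame) m [-0.1184 -0.3087  0.0259] | shift(old frame) [-0.1184 -0.3094  0.0157] nrow 10.0 F [ 0.5 -0.1  0.8] open 0.0165
```

```bash
python3 -m handwheel '[[0.0,[-0.02,0,0],[0,0,0]],[0.0,[-0.034,0,0],[1.9,0,0]],[0.0,[-0.034,0,0],[0,0,0]],[0.0,[-0.03,0,0],[0,0,0]],[0.0,[0,-0.025,0.002],[0,0,0]],[0.0,[0,-0.035,0.003],[0,0,0]],[0.0,[0,-0.038,0.003],[0,0,0]],[0.0,[0,-0.038,0.003],[0,0,0]],[0.0,[0,-0.038,0.003],[0,0,0]],[0.0,[0,-0.038,0.003],[0,0,0]]]' >/dev/null
python3 -m handwheel '[[0.0,[0,-0.038,0.003],[0,0,0]],[0.0,[0,-0.034,0.003],[0,0,0]],[0.0,[0,-0.0247,0.0029],[0,0,0]],[0.0,[0,0,0],[0,0,0]],[0.0,[0.025,0,0],[0,0,0]],[0.0,[0.03,0,0],[0,0,0]],[0.0,[0.015,0,0],[0,0,0]],[0.0,[0,0,0],[0,0,0]],[0.0,[0,0,0],[0,0,0]],[0.0,[0,0,0],[0,0,0]]]' |tail -9
python3 -m handwheel '[[0.0,[0,0,0],[0,0,0]],[0.0,[0,0,0],[0,0,0]],[0.0,[0,0,0],[0,0,0]]]' >/dev/null
python3 - <<'E'
from plan import *
p=(.4925,.1002,.0215)
plan(p,down(-102.73));snap("wrist","w11.png");plan(p,down(-102.73))
E
```

```text
t: 13.57
tool_pos: [0.4936, 0.1, 0.0609]
tool_rot: [-2.106, 0.235, 2.101]
contact_force: [0.2, 0.3, -0.3]
opening: 0.0166
t 13.82 pos [0.4935 0.1002 0.0609] turn deg [-0.02 -0.13  0.04] nrow 1.0 | then shift(new frame) m [0.0394 0.0002 0.001 ] | shift(old frame) [0.0394 0.0003 0.0011] nrow 2.0 F [-1.2 -0.4 -0.4] open 0.0162
t 13.87 pos [0.4933 0.1003 0.0606] turn deg [-0.01 -0.11  0.03] nrow 1.0 | then shift(new frame) m [0.0391 0.0002 0.0007] | shift(old frame) [0.0391 0.0002 0.0008] nrow 2.0 F [ 0.2 -0.3 -1.1] open 0.0165
```

View pics/w11.png

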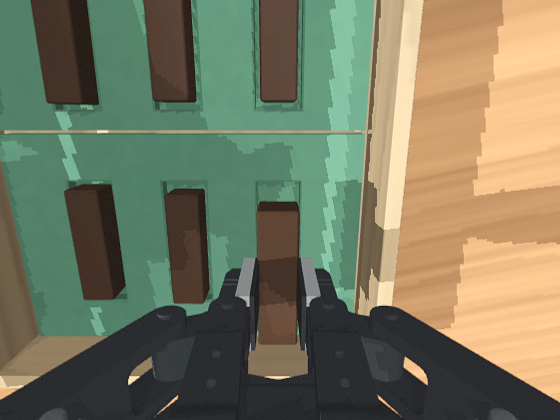

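The short blank at (278,272) is lined up with its recess, whose far edge is at (278,183). I'll lower it and release.

```bash
python3 -m handwheel '[[0.0,[0.014,0.0002,0.0002],[0,0,0]],[0.0,[0.013,0,0],[0,0,0]],[0.0,[0.007,0,0],[0,0,0]],[0.0,[0.0035,0,0],[0,0,0]],[0.0,[0,0,0],[0,0,0]],[0.0,[0,0,0],[0,0,0]],[0.0,[0,0,0],[0,0,0]]]' | tail -9
python3 - <<'E'
from plan import *
plan((.4925,.1002,.0215),down(-102.75)); snap("wrist","w12.png")
E
```

```text
t: 14.45
tool_pos: [0.4929, 0.1002, 0.0227]
tool_rot: [-2.105, 0.235, 2.103]
contact_force: [-0.7, -0.2, -0.1]
opening: 0.0163
t 14.45 pos [0.4929 0.1002 0.0227] turn deg [ 0.01 -0.06  0.02] nrow 1.0 | then shift(new frame) m [0.0012 0.     0.0004] | shift(old frame) [0.0012 0.     0.0004] nrow 1.0 F [-0.7 -0.2 -0.1] open 0.0163
```

View pics/w12.png

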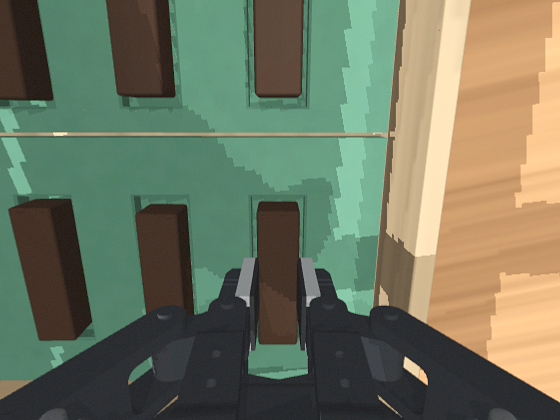

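```bash
python3 -m handwheel '[[0.0,[0.001,0,0],[0,0,0]],[0.0,[0,0,0],[0,0,0]],[0.03,[0,0,0],[0,0,0]],[0.03,[0,0,0],[0,0,0]],[0.03,[0,0,0],[0,0,0]],[0.03,[-0.005,0,0],[0,0,0]],[0.03,[-0.02,0,0],[0,0,0]],[0.03,[-0.038,0,0],[0,0,0]],[0.03,[-0.038,0,0],[0,0,0]],[0.03,[-0.03,0,0],[0,0,0]]]' >/dev/null
python3 -m handwheel '[[0.03,[0,0,0],[0,0,0]],[0.03,[0,0,0],[0,0,0]],[0.03,[0,0,0],[0,0,0]]]' | tail -9
python3 - <<'E'
from plan import *
snap("wrist","w13.png"); snap("scene","s13.png");snap("side","d13.png")
for n in["scene","side"]:
    for th in ["lid_edge"]:
        for x in ctrl.tip_of(th,n)[:2]: print(n,th,x)
np.save("o.npy",ctrl.get_obs()["q"]); print(ctrl.get_obs()["q"])
E
```

```text
t: 15.58
tool_pos: [0.4919, 0.1001, 0.1517]
tool_rot: [-2.103, 0.235, 2.104]
contact_force: [-0.3, 0.3, -0.8]
opening: 0.03
scene lid_edge {'centre': [305.8, 454.4], 'score': 0.58}
side lid_edge {'centre': [339.6, 178.8], 'score': 0.63}
[ 5.23741673e-02 -1.81990731e-01  1.97456040e+00 -9.28566415e-06
  1.35209443e+00  1.84558171e+00]
```

View pics/w13.png

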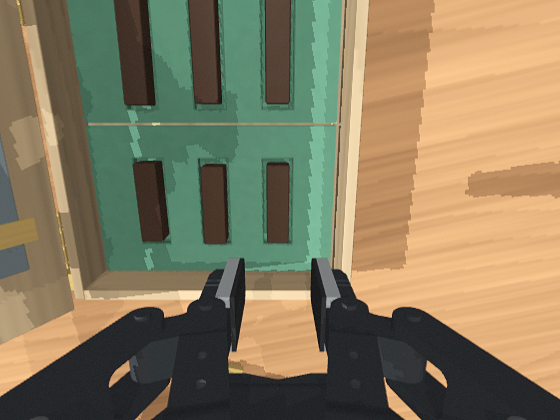

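View pics/s13.png

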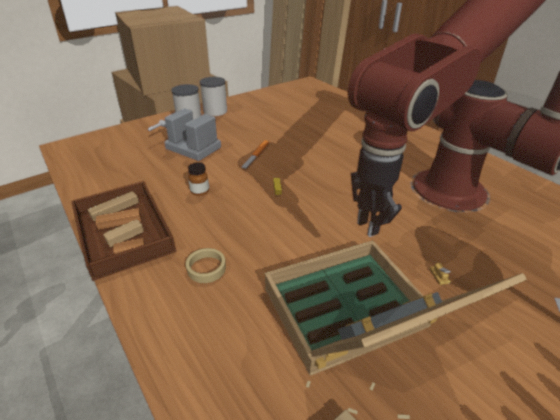

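View pics/d13.png

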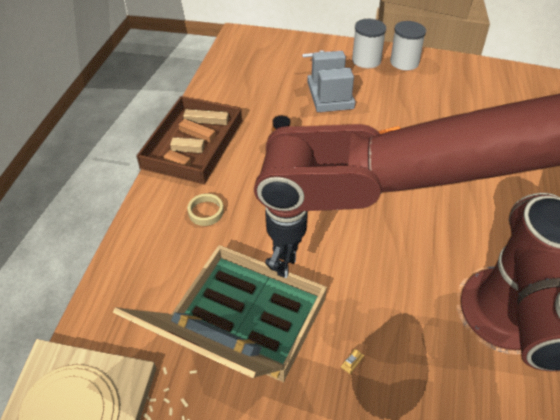

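Both blanks lie in their recesses, at wrist (278,62) and (278,203), and the bystanders haven't moved. Now I'll work out the lid approach.

```bash
cat >> plan.py <<'E'
YAW=np.radians(-12.65); MC=R.from_euler('z',YAW).as_matrix(); C0=np.array([.5651,.1378,0]); HINGE=C0+MC@[0,.11,.06]
def lidR(th):
    x=MC@[0,np.cos(th),-np.sin(th)]; y=-MC@[0,np.sin(th),np.cos(th)]; return np.stack([x,y,np.cross(x,y)],1)
def lidP(th,inn,off=0.): # TCP inn m inside the edge, mid-thickness ; off along tool y
    Rt=lidR(th); return HINGE-Rt@[.22-inn,-.005-off,0]
E
python3 - <<'E'
from plan import *
print(HINGE,lidP(2.1,0))
c=cam("scene");c2=cam("side");print(proj(c,lidP(2.1,0)),proj(c2,lidP(2.1,0)))
plan((.52,.10,.36),down(-102.65)); plan(lidP(2.1,-.06),lidR(2.1))
E
```

```text
[0.58918943 0.24512986 0.06      ] [0.61256715 0.34928871 0.25243029]
[[454.1729562  306.37340325]] [[179.977041   341.29863544]]
t 15.83 pos [0.4913 0.1001 0.1503] turn deg [-0.09  0.17 -0.05] nrow 1.0 | then shift(new frame) m [-0.2097 -0.0062 -0.028 ] | shift(old frame) [-0.2097 -0.0061 -0.0274] nrow 7.0 F [0.6 0.1 0.7] open 0.0299
t 15.83 pos [0.4913 0.1001 0.1503] turn deg [-0.05  0.19 30.27] nrow 5.0 | then shift(new frame) m [-0.2843 -0.1813 -0.0637] | shift(old frame) [-0.1543 -0.3    -0.0628] nrow 10.0 F [0.6 0.1 0.7] open 0.0299
```

```bash
python3 -m handwheel '[[0.06,[-0.025,0,0],[0,0,0]],[0.06,[-0.035,0,-0.01],[0,0,0]],[0.06,[-0.035,0,-0.01],[0,0,0]],[0.06,[-0.035,0,-0.01],[0,0,0]],[0.06,[-0.035,0,-0.01],[0,0,6]],[0.06,[-0.03,0,-0.01],[0,0,6]],[0.06,[0,0,0],[0,0,6]],[0.06,[0,0,0],[0,0,6]],[0.06,[0,0,0],[0,0,6.2]],[0.06,[0,0,0],[0,0,0]]]' | tail -9
python3 - <<'E'
from plan import *
plan(lidP(2.1,-.06),lidR(2.1)); print(ctrl.get_obs()["q"].round(2))
E
```

```text
t: 16.67
tool_pos: [0.5414, 0.0943, 0.3431]
tool_rot: [1.927, -0.759, -2.059]
contact_force: [-1.0, 0.1, -0.8]
opening: 0.0602
t 16.67 pos [0.5414 0.0943 0.3431] turn deg [ 0.28  0.24 -0.12] nrow 1.0 | then shift(new frame) m [-0.1152 -0.274  -0.0136] | shift(old frame) [-0.1158 -0.2736 -0.0144] nrow 9.0 F [-1.   0.1 -0.8] open 0.0602
[ 0.26  0.01  1.54 -0.48  1.84  1.98]
```

```bash
python3 -m handwheel '[[0.06,[-0.025,-0.01,0],[0,0,0]],[0.06,[-0.03,-0.02,0],[0,0,0]],[0.06,[-0.03,-0.025,-0.002],[0,0,0]],[0.06,[-0.02,-0.033,-0.002],[0,0,0]],[0.06,[-0.01,-0.036,-0.002],[0,0,0]],[0.06,[0,-0.036,-0.002],[0,0,0]],[0.06,[0,-0.036,-0.002],[0,0,0]],[0.06,[0,-0.036,-0.002],[0,0,0]],[0.06,[0,-0.025,-0.0016],[0,0,0]],[0.06,[0,-0.017,0],[0,0,0]]]' >/dev/null
python3 -m handwheel '[[0.06,[0,0,0],[0,0,0]],[0.06,[0,0,0],[0,0,0]],[0.06,[0,0,0],[0,0,0]],[0.06,[0,0,0],[0,0,0]]]'|tail -9
python3 - <<'E'
from plan import *
plan(lidP(2.1,-.06),lidR(2.1)); print(ctrl.get_obs()["q"].round(2))
o=ctrl.get_obs();snap("wrist","w14.png");snap("side","d14.png");c=cam("wrist",o);
E=[lidP(2.1,0)+MC@[s*.135,0,0]+f*lidR(2.1)[:,1]*.005 for s in(-1,0,1) for f in (-1,1)];print(proj(c,E).round(1).tolist())
E
```

```text
t: 17.83
tool_pos: [0.6204, 0.3754, 0.3103]
tool_rot: [1.94, -0.762, -2.058]
contact_force: [0.5, 0.3, -0.5]
opening: 0.0599
t 17.83 pos [0.6204 0.3754 0.3103] turn deg [-0.19  0.01  0.23] nrow 1.0 | then shift(new frame) m [ 0.0037 -0.0057  0.0019] | shift(old frame) [ 0.0038 -0.0057  0.002 ] nrow 1.0 F [ 0.5  0.3 -0.5] open 0.0599
[ 0.58  0.52  0.99 -0.39  2.    2.27]
[[265.0, 403.1], [278.3, 403.1], [262.1, 232.8], [277.8, 232.7], [258.1, -8.4], [277.0, -8.5]]
```

View pics/w14.png

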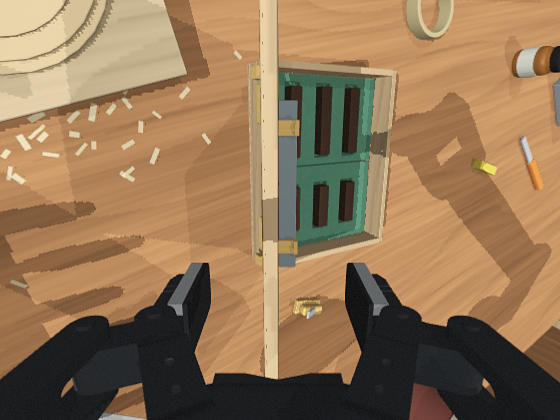

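View pics/d14.png

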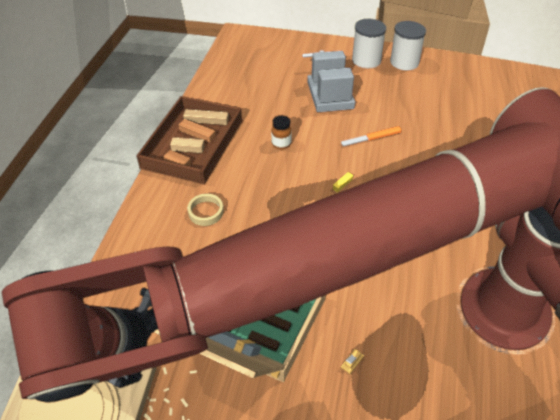

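The wrist picture shows the lid edge as a vertical band at columns 262–277, where the model predicts it. Its dark centre strip is at (270,221) against a predicted row 233, so it sits about 7 mm along the edge, which matters little. I'll go down over the edge.

```bash
python3 - <<'E'
from plan import *
plan(lidP(2.1,.037),lidR(2.1))
E
python3 -m handwheel '[[0.06,[0.005,-0.0057,-0.004],[0,0,0.2]],[0.06,[0.02,0,0],[0,0,0]],[0.06,[0.02,0,0],[0,0,0]],[0.06,[0.01,0,0],[0,0,0]],[0.06,[0,0,0],[0,0,0]],[0.06,[0,0,0],[0,0,0]],[0.06,[0,0,0],[0,0,0]]]'|tail -9
python3 - <<'E'
from plan import *
plan(lidP(2.1,.037),lidR(2.1));snap("wrist","w15.png")
E
```

```text
t 17.93 pos [0.6203 0.3756 0.3103] turn deg [-0.18  0.    0.23] nrow 1.0 | then shift(new frame) m [ 0.1008 -0.0056  0.0018] | shift(old frame) [ 0.1008 -0.0052  0.0018] nrow 3.0 F [ 0.3 -0.7  0.8] open 0.0602
t: 18.52
tool_pos: [0.6193, 0.3537, 0.2594]
tool_rot: [1.937, -0.764, -2.055]
contact_force: [0.7, 0.6, 0.1]
opening: 0.0599
t 18.52 pos [0.6193 0.3537 0.2594] turn deg [-0.11 -0.02 -0.01] nrow 1.0 | then shift(new frame) m [0.046  0.0015 0.0056] | shift(old frame) [0.046  0.0015 0.0056] nrow 2.0 F [0.7 0.6 0.1] open 0.0599
```

View pics/w15.png

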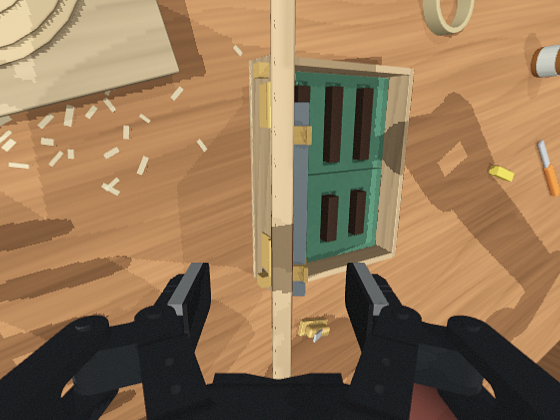

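The edge band is at columns 272–293, between the fingers and consistent with the planned 1.5 mm correction. I'll continue down.

```bash
python3 -m handwheel '[[0.06,[0.016,0.0015,0],[0,0,0]],[0.06,[0.016,0,0],[0,0,0]],[0.06,[0.012,0,0],[0,0,0]],[0.06,[0,0,0],[0,0,0]],[0.06,[0,0,0],[0,0,0]],[0.06,[0,0,0],[0,0,0]],[0.06,[0,0,0],[0,0,0]]]'|tail -9
python3 - <<'E'
from plan import *
plan(lidP(2.1,.037),lidR(2.1));snap("wrist","w16.png")
E
```

```text
t: 19.15
tool_pos: [0.6142, 0.3311, 0.2224]
tool_rot: [1.937, -0.764, -2.054]
contact_force: [-0.3, -0.5, 0.4]
opening: 0.0599
t 19.15 pos [0.6142 0.3311 0.2224] turn deg [-0.11 -0.05  0.01] nrow 1.0 | then shift(new frame) m [0.0023 0.0001 0.0056] | shift(old frame) [0.0023 0.0001 0.0056] nrow 1.0 F [-0.3 -0.5  0.4] open 0.0599
```

View pics/w16.png

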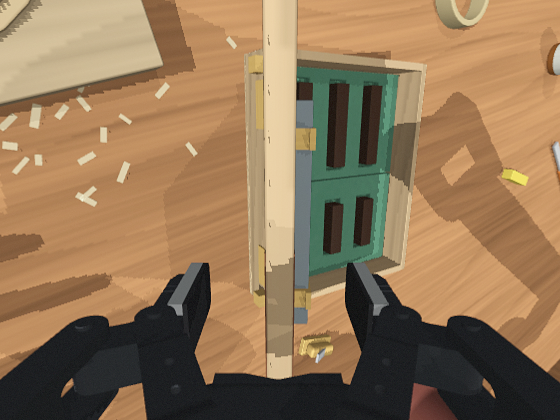

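The board, at columns 264–297, is centred between the pads. I'll close gently.

```bash
python3 -m handwheel '[[0.0,[0.002,0,0],[0,0,0]],[0.0,[0,0,0],[0,0,0]],[0.0,[0,0,0],[0,0,0]],[0.0,[0,0,0],[0,0,0]],[0.0,[0,0,0],[0,0,0]],[0.0,[0,0,0],[0,0,0]],[0.0,[0,0,0],[0,0,0]],[0.0,[0,0,0],[0,0,0]],[0.0,[0,0,0],[0,0,0]]]' 35|tail -9
python3 - <<'E'
from plan import *
plan(lidP(2.1,.037),lidR(2.1));plan(lidP(1.742,.037),lidR(1.742))
h=np.array([.183,-.005]); 
o=ctrl.get_obs();print(o["contact_force"],o["wrist_torque"])
E
```

```text
t: 19.95
tool_pos: [0.6133, 0.3288, 0.2197]
tool_rot: [1.933, -0.767, -2.055]
contact_force: [-3.3, -4.1, 3.0]
opening: 0.0097
t 19.95 pos [0.6133 0.3288 0.2197] turn deg [-0.12  0.08 -0.15] nrow 1.0 | then shift(new frame) m [-0.0013 -0.0006  0.0052] | shift(old frame) [-0.0013 -0.0005  0.0052] nrow 1.0 F [-3.3 -4.1  3. ] open 0.0097
t 19.95 pos [0.6133 0.3288 0.2197] turn deg [ -0.13   0.06 -20.66] nrow 3.0 | then shift(new frame) m [-0.0108  0.0635  0.0052] | shift(old frame) [0.0123 0.0632 0.0051] nrow 2.0 F [-3.3 -4.1  3. ] open 0.0097
[-3.29897124 -4.09774435  2.99722495] [-0.30446962  0.2278659  -0.07988651]
```

The lid is gripped (opening 9.7 mm) and the pose agrees with the model to about 1.5 mm. Next I'll swing about the hinge in small arcs; 2° is a shift of (0.0003, 0.00635).

```bash
python3 -m handwheel '[[0.0,[0.0001,0.0032,0],[0,0,-1]],[0.0,[0.0003,0.00635,0],[0,0,-2]],[0.0,[0.0003,0.00635,0],[0,0,-2]],[0.0,[0.0003,0.00635,0],[0,0,-2]],[0.0,[0.0001,0.0032,0],[0,0,-1]],[0.0,[0,0,0],[0,0,0]],[0.0,[0,0,0],[0,0,0]],[0.0,[0,0,0],[0,0,0]]]' 35|tail -9
cat >> plan.py <<'E'
def lidstat():
    o=ctrl.get_obs(); M=R.from_rotvec(o["tool_rot"]).as_matrix(); a=MC.T@M[:,0]; th_o=np.arctan2(-a[2],a[1])
    w=MC.T@(HINGE-o["tool_pos"]); # = Rt@[d,-.005]
    d=np.sqrt(w[1]**2+w[2]**2-.005**2); th_p=np.arctan2(-w[2],w[1])+0
    # w = d*y' +.005*z'
    th_p=np.arctan2(-w[2],w[1])+np.arctan2(.005,d)
    print("t",round(o["t"],2),"theta orient",round(th_o,4),"theta pos",round(th_p,4),"d",round(d,4),"x off",round(w[0],4),"F",o["contact_force"].round(1),"Ftool",(M.T@o["contact_force"]).round(1),"tau",(M.T@o["wrist_torque"]).round(2),"open",round(o["opening"],4),"dq",np.abs(o["dq"]).max().round(3))
E
python3 - <<'E'
from plan import *
lidstat();plan(lidP(1.742,.038),lidR(1.742))
E
```

```text
t: 20.62
tool_pos: [0.6084, 0.3071, 0.23]
tool_rot: [2.041, -0.646, -2.133]
contact_force: [-1.3, 0.1, 1.0]
opening: 0.0093
t 20.62 theta orient 1.9621 theta pos 1.9621 d 0.1818 x off -0.0052 F [-1.3  0.1  1. ] Ftool [-0.9  0.5  1.3] tau [ 0.01 -0.14  0.26] open 0.0093 dq 0.006
t 20.62 pos [0.6084 0.3071 0.23  ] turn deg [ -0.07   0.   -12.61] nrow 2.0 | then shift(new frame) m [-0.0035  0.0398  0.0052] | shift(old frame) [0.0053 0.0396 0.0051] nrow 2.0 F [-1.3  0.1  1. ] open 0.0093
```

```bash
python3 -m handwheel '[[0.0,[0.0001,0.0032,0],[0,0,-1]],[0.0,[0.0003,0.00635,0],[0,0,-2]],[0.0,[0.0003,0.00635,0],[0,0,-2]],[0.0,[0.0003,0.00635,0],[0,0,-2]],[0.0,[0.0003,0.00635,0],[0,0,-2]],[0.0,[0.0003,0.00635,0],[0,0,-2]],[0.0,[0.0001,0.0032,0],[0,0,-1]],[0.0,[0,0.0016,0],[0,0,-0.5]],[0.0,[0,0,0],[0,0,0]],[0.0,[0,0,0],[0,0,0]]]' 35|tail -9
python3 -m handwheel '[[0.0,[0,0,0],[0,0,0]],[0.0,[0,0,0],[0,0,0]],[0.0,[0,0,0],[0,0,0]],[0.0,[0,0,0],[0,0,0]]]' >/dev/null
python3 - <<'E'
from plan import *
lidstat();plan(lidP(1.742,.038),lidR(1.742)); snap("wrist","w17.png");snap("scene","s17.png");snap("side","d17.png")
for n in["scene","side"]:
    c=cam(n);print(n,proj(c,lidP(1.742,0)).round(1),[x for x in ctrl.tip_of("lid_edge",n)[:2]])
lidstat()
E
```

```text
t: 21.45
tool_pos: [0.5999, 0.2696, 0.2401]
tool_rot: [-2.155, 0.431, 2.197]
contact_force: [-2.2, -0.6, 2.4]
opening: 0.0094
t 21.78 theta orient 1.7437 theta pos 1.7433 d 0.1819 x off -0.0051 F [-2.4 -0.3  3.1] Ftool [-2.9  1.4  2.3] tau [ 0.06 -0.3   0.32] open 0.0096 dq 0.005
t 21.78 pos [0.5999 0.2697 0.2401] turn deg [-0.07  0.01 -0.1 ] nrow 1.0 | then shift(new frame) m [-0.0001  0.0002  0.0051] | shift(old frame) [-0.0001  0.0002  0.0051] nrow 1.0 F [-2.4 -0.3  3.1] open 0.0096
scene [[421.2 255. ]] [{'centre': [255.3, 420.7], 'score': 0.6}, {'centre': [275.0, 358.3], 'score': 0.16}]
side [[201.1 298. ]] [{'centre': [294.4, 201.1], 'score': 0.87}]
t 22.03 theta orient 1.7433 theta pos 1.7425 d 0.1819 x off -0.0051 F [-2.1  0.7  3.3] Ftool [-3.3  0.4  2.2] tau [-0.01 -0.46  0.26] open 0.0095 dq 0.002
```

View pics/w17.png

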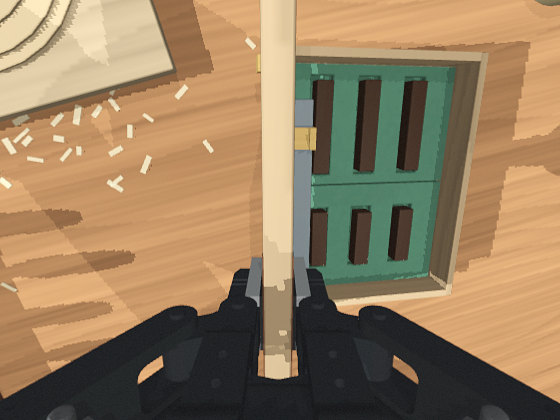

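View pics/s17.png

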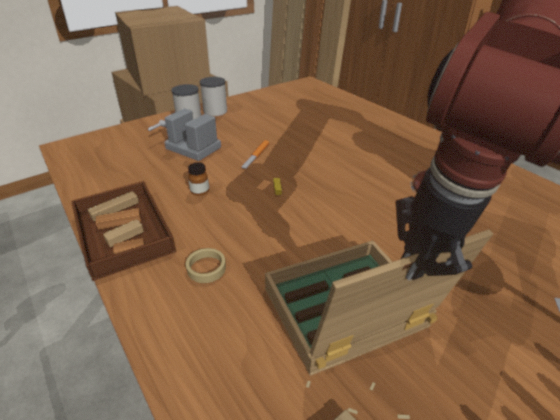

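The wrist view shows the lid gripped near its dark strip and all six blanks in their recesses. The scene network puts the lid edge at (420.7,255.3), against (421.2,255.0) predicted for 1.742. The arm is still, so I'll hand in.

Run:
```python
from plan import *
lidstat(); print(ctrl.finish_job())
```

```text
t 22.03 theta orient 1.7433 theta pos 1.7425 d 0.1819 x off -0.0051 F [-2.1  0.7  3.3] Ftool [-3.3  0.4  2.2] tau [-0.01 -0.46  0.26] open 0.0095 dq 0.002
the job is handed in; nothing more can be done
None
```

The job is done and handed in at 22.0 s. The long and short blanks lie in their free recesses and are released. The lid is gripped at its free edge with 35 N and held still at the balance point.

- **Blanks:** after each release, the wrist pictures showed the blank lying flat within its recess outline. The last picture shows all six blanks in place, and the bystanders look unmoved in the views taken.
- **Lid:** the last reading gave 1.743 rad from the tool's orientation and 1.7425 from its position, against the target of 1.742. Joint speed was near zero, the wrist force about 4 N, and the grip opening 9.5 mm on the 10 mm board.
- **Camera check:** the scene network's lid edge agreed with the prediction for 1.742 within 1 px, and the side view within about 4 px.

**Checks that were off:**
- I typed one early shift in millimetres instead of metres. The step limit turned it into a harmless 42 mm move in free space.
- The grip on the lid is about 5 mm off the middle of the edge.

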